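Zero a pen-type coating gauge and take a reading on a cam cover

ROBOT

A 7-joint arm with a two-finger parallel gripper is mounted at the origin on the work surface. World frame = base frame: x ahead of the robot, y to its left, z up, the work surface at z = 0. Lengths are in m, angles in rad, forces in N, time in s.
With the tool pointing down it reaches from about 0.4 to 0.85 m from the base axis. Payload 10.4 kg.
Tool frame: the origin (TCP) lies between the finger pads; the fingertips stand 19 mm ahead of it and the grasp point (between the pads) is the TCP; z points along the fingers, x is the direction in which the jaws open and shut, and the axes are right-handed (so a half turn about z gives the same grasp; the last joint's range is limited). The gripper opens to 87 mm and grips with 3 to 60 N. Pads are 19 mm wide; open, the fingers measure 117 mm over their backs; the gripper's body (75 mm by 190 mm) begins 51 mm behind the grasp point.
Start: joints at [1.206, 0.332, -0.065, 1.46, 0.022, 1.35, -0.088], TCP at [0.21, -0.589, 0.242] pointing down, gripper open.
Joint ranges: [-2.6, 2.6], [-0.5, 2.12], [-1.47, 1.34], [0.16, 2.42], [-1.27, 4.41], [0.06, 2.06], [-2.6, 2.6]. Speed limits (rad/s): [2.22, 2.22, 2.79, 2.79, 3.14, 3.14, 3.14].

INTERFACE

Orientations are given as a unit quaternion [x, y, z, w].
In Python, from bench import * gives the robot as it stands.
- The arm moves only by the tool step_arm, never from a script. Its argument "commands" is a list of rows, each a list of 6 numbers: the shift along the tool's x, y, z in m, then the turn, a rotation vector about the tool's x, y, z in rad. In form: [[tx, ty, tz, rx, ry, rz], ...]. A call has 1 to 12 rows; each row shifts and turns the commanded pose from where the row before left it, along the tool's axes as they then stand; what a row does not reach is not made up. A row lasts 1/10 s, in which the tool goes at most 50 mm and 8.59 degrees, less where a joint would pass 70% of its speed; a pose out of reach is approached as far as the arm can. A call with a gripper value outside its range is refused whole. "gripper" is the opening, from 0 (shut) to 1 (fully open), set as the call begins (left out, the last holds). The fingers move at their own pace and stop on an object; "grip_force" is the grip in N (left out, the last holds). Time passes only in rows, so rows that do not move let the fingers close. It gives the time, the measured TCP pose, the force and the opening at its end, in the units of the state.
- read_state(): the state, without advancing time (a new reading comes with each control period).
- camera(name): name is "side" or "top" or "wrist"; returns the picture (420x560x3 uint8, red, green, blue); there is no depth.
- get_calibration(name): a dict with "fx", "fy", "cx", "cy" (pixels), "k1" (the pictures are not rectified: a ray, as slopes to the right and down, at radius r is drawn at 1 + k1 r^2 times it, then the intrinsics apply), "R" (3x3) and "t" (3): a world point X has camera coordinates R X + t. Camera axes: x right, y down, z forward; pixel columns grow to the right and rows downward; lengths in m; the calibration is good to about 2 mm. A picture is of the moment at which its call begins: read the wrist's pose just before it. get_calibration takes no time and is no camera call; for the wrist camera it gives the pose at the moment of the call.
- close_job(): hands the job in, once; it reports no verdict.
The state is a dict: "time": time; "joint_positions": joint angles; "joint_vel": joint speeds; "joint_torque": joint torques, N m; "ee_pos": TCP position; "eef_rot": TCP orientation; "ft_force": force on the tool from outside, world axes, zero at the start; "torque": the same for the moment, N m; "width": finger opening in m.
Only numpy, scipy, OpenCV 4.12 (cv2) and the standard library are available. Lean on these libraries where they do the work, as an engineer would, in place of code of your own. Each camera call takes 0.05 s, during which the arm holds its last target. There are 200 camera calls.

TASK

Check the coating on the cam cover: take the coating gauge out of the bench stand, zero it by holding it upright with its probe on the middle of the bare aluminium plate for about a second, then set the probe inside the paper ring on the cover's sloping face, square to that face. In both places press lightly, so that the spring-loaded probe goes only part of the way in, and be gentle with the paint and the plate. Finish while still holding the gauge steady in the gripper on the ringed spot, and leave the other two pens and the loose things on the bench undisturbed.

Things in the scene. Friction and masses are not known exactly. Their poses are not given: they have to be found in the camera images.
- gauge: coating gauge: black upright pen, the only one with flat sides: body 24 mm (x) by 34 mm (y) by 80 mm long (z), display low on its -x face. Origin on its axis at the shoulder where body meets nose; z to the top end. Below the shoulder: round nose, 16 mm diameter, 36 mm long, then the probe. Stands in any of the stand's three holes, shoulder on the stand's top; 0.1 to 0.16 kg
- probe_tip (a point): centre of the flat end of the probe, an 8 mm steel pin; 47 mm below the shoulder on the gauge's axis while the probe is out
- probe (a joint): how far the spring-loaded probe is pushed into the nose, in m: 0 out, 0.008 fully in (a hard stop); it starts to move at 1 N and needs 5 N to be fully in (0.5 N per mm)
- penlight: a round aluminium penlight, 25 mm diameter, 83 mm tall above the stand, standing in another hole; leave it. Origin at its shoulder on the stand's top
- scriber: a scriber with a waisted round wooden handle, 24 mm diameter, 74 mm tall above the stand, standing in another hole; leave it. Origin at its shoulder on the stand's top
- stand: grey plastic bench stand, fixed, a block 64 mm (x) by 180 mm (y) by 50 mm high with a row of three round holes of 19 mm diameter and 48 mm depth along its y at -56, 0 and +56 mm; origin at the centre of its underside
- zero: the zero plate: bare aluminium, 50 by 50 by 10 mm, lying loose on the bench (0.07 kg); origin at the centre of its underside
- zero_top (a point): centre of the zero plate's upper face
- cover: cam cover, dark powder-coated casting, fixed: 360 mm long (y), 180 mm deep (x), 68 mm to its flat top, 93 mm over the coils and filler cap along its far (+x) side. Its -x side, towards the robot, is a plain flat face, 94 by 340 mm, rising at 25 degrees to the horizontal from 28 to 68 mm height. Origin at the centre of its underside
- mark: the white paper ring stuck on the sloping face, 35 mm outer and 23 mm inner diameter; origin at its centre on the face; z is the outward normal of the face (up and back towards the robot, 25 degrees from vertical), y runs level along the face, x up the slope
- tape: roll of masking tape lying on the bench, 100 mm diameter, 25 mm high; bystander; origin at the centre of its underside
- clip_big: steel hose clip lying flat, 60 mm diameter, 10 mm high, with its screw at one side; bystander; origin at the centre of its underside
- clip_small: steel hose clip lying flat, 44 mm diameter, 10 mm high; bystander; origin at the centre of its underside
- socket: steel socket standing on the bench, 30 mm diameter, 38 mm high; bystander; origin at the centre of its underside
- wrench: spanner, 170 mm long, lying on the bench; bystander; lies along its own x
- gauge_grip (a point): point on the gauge's axis 55 mm above the shoulder, 25 mm below its top; a good place to hold it, by the flats 24 mm apart (across its x)
There are look-alikes about, which are no part of the job. Of the things shaped like the gauge, the black one is meant.

How it is judged:
By the outcome, as a careful person would: the job done as asked, in the order asked, and still so for the second after the job is handed in, while the arm keeps its last pose, push and grip.
It also fails if it takes over 51 s, if anything falls off the work surface, if the arm or the gripper's body presses on something with over 40 N, if the wrist force passes 120 N, or if a joint passes its speed limit or range.

## Working session

There is one attempt and no reset: what is moved stays moved. The work goes in short steps, Python scripts to look and compute and a tool call to move; the robot and the scene stay as the last step left them, time stands still between calls to the robot, and variables do not carry over. Pictures are saved under pics/ and viewed, on a budget of 10 in all, crops included, one or two more only if the job needs it, and the job is handed in when it is done.

Besides the shell and the picture viewer there is one more tool, called after "Emit:" by a JSON object that holds its "name" and its "arguments". step_arm: Moves the arm, as the interface text tells. Its arguments: {"type":"object","properties":{"commands":{"type":"array","items":{"type":"array","items":{"type":"number"}}},"gripper":{"type":"number"},"grip_force":{"type":"number"}},"required":["commands"]}

```bash
ls; mkdir -p pics
cat > h.py <<'E'
from bench import *
import numpy as np, cv2
def ray(c,u,v):
    p=np.array([(u-c["cx"])/c["fx"],(v-c["cy"])/c["fy"]]); q=p.copy()
    for _ in range(20): q=p/(1+c["k1"]*(q@q))
    R=np.array(c["R"]); t=np.array(c["t"])
    d=R.T@np.array([q[0],q[1],1]); return -R.T@t, d/np.linalg.norm(d)
def onz(c,u,v,z):
    o,d=ray(c,u,v); return o+d*(z-o[2])/d[2]
def tri(c1,p1,c2,p2):
    o1,d1=ray(c1,*p1); o2,d2=ray(c2,*p2)
    s=np.linalg.lstsq(np.c_[d1,-d2],o2-o1,rcond=None)[0]
    a,b=o1+d1*s[0],o2+d2*s[1]; return (a+b)/2,np.linalg.norm(a-b)
def proj(c,X):
    q=np.array(c["R"])@np.array(X)+np.array(c["t"]); q=q[:2]/q[2]; q=q*(1+c["k1"]*(q@q))
    return q*[c["fx"],c["fy"]]+[c["cx"],c["cy"]]
def save(n,f):
    c=get_calibration(n); im=np.array(camera(n)); cv2.imwrite(f,im[:,:,::-1]); return c,im
E
python3 - <<'E'
from h import *
np.set_printoptions(precision=4,suppress=True)
for n in ["top","side"]:
    c,im=save(n,f"pics/{n}0.png"); print(n,c)
print(read_state())
E
```

```text
pics
top {'fx': 403.9662319642509, 'fy': 403.9662319642509, 'cx': 277.37296384561233, 'cy': 209.02222642261188, 'k1': -0.07658834461497649, 'R': array([[-0.184 , -0.9829, -0.0071],
       [-0.958 ,  0.1809, -0.2226],
       [ 0.2201, -0.0341, -0.9749]]), 't': array([0.1814, 0.5088, 0.9049])}
side {'fx': 539.8569361266269, 'fy': 539.8569361266269, 'cx': 279.374819200468, 'cy': 214.75597795958785, 'k1': -0.17500536181929544, 'R': array([[ 0.9262, -0.3765,  0.018 ],
       [-0.2552, -0.6616, -0.7051],
       [ 0.2774,  0.6485, -0.7089]]), 't': array([-0.4405,  0.2506,  1.0398])}
{'time': 0.1, 'joint_positions': array([ 1.2064,  0.3328, -0.0647,  1.4608,  0.0216,  1.3499, -0.0886]), 'joint_vel': array([-0.001 , -0.0005, -0.0015, -0.0014, -0.0006, -0.0005,  0.0002]), 'joint_torque': array([  0.0009, -62.4547,   0.0248, -39.072 ,  -0.0613,   0.0367,
         0.    ]), 'ee_pos': array([ 0.2094, -0.5886,  0.2409]), 'eef_rot': array([ 0.817 , -0.5766, -0.0005, -0.0003]), 'ft_force': array([-0.4019, -0.6409,  0.8524]), 'torque': array([ 0.0334,  0.0524, -0.0757]), 'width': 0.08677382993033668}
```

View pics/top0.png

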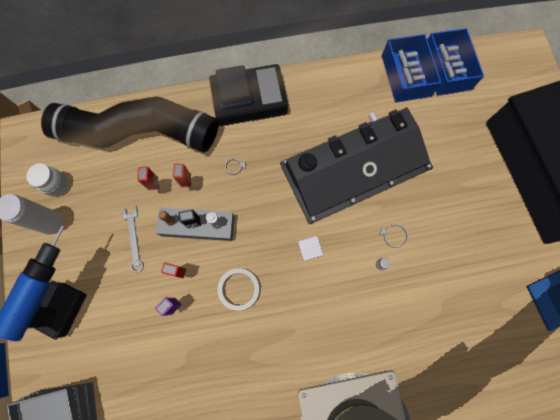

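View pics/side0.png

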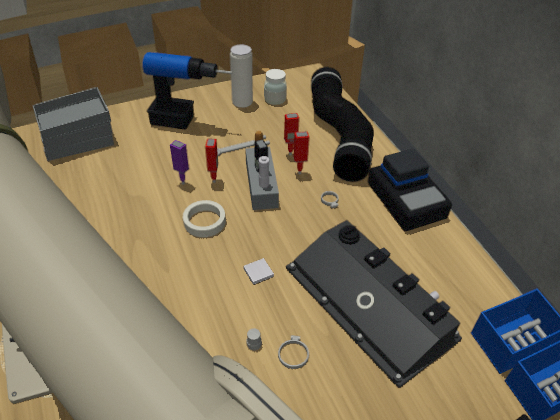

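Top view: the black gauge is in the stand's middle hole at (188,217), between the scriber (166,216) and the penlight (212,219). Other gauge-shaped things are red at (147,178), (181,175) and (173,269), and purple at (168,306). The zero plate is at (311,248), the ring at (370,169). In the side view: gauge (262,155), plate (259,271), ring (365,300). I choose the black one in the stand and check it in a crop.

Run:
```python
from h import *
np.set_printoptions(precision=4,suppress=True)
t=cv2.imread("pics/top0.png"); s=cv2.imread("pics/side0.png")
a=cv2.resize(t[195:255,145:245],(800,480),interpolation=cv2.INTER_CUBIC)[:, :]
b=cv2.resize(s[120:215,225:300],(379,480),interpolation=cv2.INTER_CUBIC)
a=cv2.resize(t[200:245,150:240],(420,210),interpolation=cv2.INTER_CUBIC)
cv2.imwrite("pics/crop1.png",np.hstack([np.vstack([a,np.zeros((270,420,3),np.uint8)]),b]))
ct,cs=get_calibration("top"),get_calibration("side")
def blob(im,roi,lo):
    x0,y0,x1,y1=roi; m=(im[y0:y1,x0:x1].min(2)>lo).astype(np.uint8)
    n,l,st,c=cv2.connectedComponentsWithStats(m); i=1+st[1:,4].argmax()
    cn=cv2.findContours((l==i).astype(np.uint8),0,2)[0][0]
    r=cv2.minAreaRect(cn); bx=cv2.boxPoints(r)+[x0,y0]
    return np.array(r[0])+[x0,y0],st[i,4],bx
for nm,rt,rs,z in [("plate",(290,228,332,268),(235,250,285,292),.01),("ring",(355,155,386,185),(350,285,382,316),.048)]:
    pt,n1,b1=blob(t,rt,170 if nm=="plate" else 130); ps,n2,b2=blob(s,rs,170 if nm=="plate" else 130)
    print(nm,pt,n1,ps,n2,"tri",tri(ct,pt,cs,ps),"onz",onz(ct,*pt,z),onz(cs,*ps,z))
    if nm=="plate":
        P=np.array([onz(ct,*q,z) for q in b1]);print(P,np.linalg.norm(P-np.roll(P,1,0),axis=1))
print("gauge top tri",tri(ct,(188,216),cs,(261,148)))
# cover long edge direction: bottom front edge
print("cover edge", onz(ct,313,217,.028),onz(ct,431,166,.028))
print("stand top corners",[onz(ct,*q,.05) for q in [(158,208),(233,212),(232,240),(157,236)]])
```

```text
plate [310.0963 247.8211] 409 [258.431  269.3276] 393 tri (array([0.4343, 0.0215, 0.0102]), np.float64(0.0016302414759620638)) onz [0.4335 0.0216 0.01  ] [0.4352 0.0216 0.01  ]
[[ 0.456   0.0485  0.01  ]
 [ 0.4612 -0.0008  0.01  ]
 [ 0.4112 -0.0051  0.01  ]
 [ 0.4062  0.0438  0.01  ]] [0.05   0.0496 0.0502 0.0491]
ring [369.5 168.5] 95 [365. 300.] 137 tri (array([ 0.5945, -0.1589,  0.0481]), np.float64(1.1363395570460491e-05)) onz [ 0.5946 -0.1589  0.048 ] [ 0.5946 -0.1588  0.048 ]
gauge top tri (array([0.5414, 0.2854, 0.1187]), np.float64(0.0005380502964419189))
cover edge [0.5044 0.0012 0.028 ] [ 0.5782 -0.3218  0.028 ]
stand top corners [array([0.5916, 0.3682, 0.05  ]), array([0.5479, 0.1901, 0.05  ]), array([0.4813, 0.2034, 0.05  ]), array([0.5237, 0.3788, 0.05  ])]
```

View pics/crop1.png

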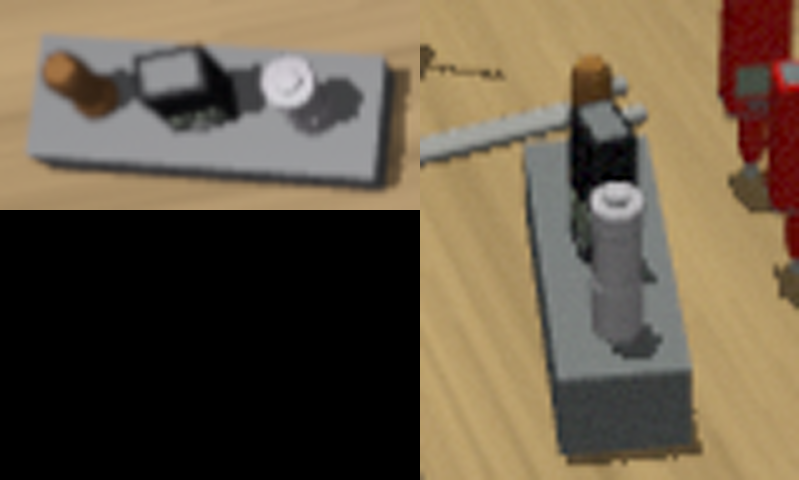

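The crop confirms it: a flat-sided black pen in the middle hole, with the round wooden scriber to the left and the round penlight to the right. The plate triangulates to z=0.010 with 50 mm sides, and the ring to z=0.048, which matches mid-face.

```bash
cat >> h.py <<'E'
from scipy.spatial.transform import Rotation as Rn
np.set_printoptions(precision=4,suppress=True)
def Rdown(yaw,tilt=None):  # tool z down, tool x at yaw (deg)
    a=np.radians(yaw); x=np.array([np.cos(a),np.sin(a),0]); z=np.array([0,0,-1.]); return np.c_[x,np.cross(z,x),z]
def go(p,R=None):
    s=read_state(); Rc=Rn.from_quat(s["eef_rot"]).as_matrix(); p=np.array(p,float)
    if R is None: R=Rc
    print("turn (tool rotvec)",Rn.from_matrix(Rc.T@R).as_rotvec(),"| shift in present axes",Rc.T@(p-s["ee_pos"]),"| shift in turned axes",R.T@(p-s["ee_pos"]))
E
python3 - <<'E'
from h import *
c=get_calibration("wrist"); s=read_state(); R=Rn.from_quat(s["eef_rot"]).as_matrix()
Rc=np.array(c["R"]); o=-Rc.T@c["t"]
print("cam in tool:",R.T@(o-s["ee_pos"])); print("cam axes in tool\n",R.T@Rc.T, c["fx"])
go([.52,.27,.26],Rdown(-13.8))
E
```

```text
cam in tool: [-0.0002 -0.0747 -0.143 ]
cam axes in tool
 [[ 1.      0.0012  0.    ]
 [-0.0011  0.9619  0.2736]
 [ 0.0003 -0.2736  0.9619]] 327.36349643486716
turn (tool rotvec) [-0.0005  0.0011 -0.9882] | shift in present axes [-0.7048 -0.5804 -0.0183] | shift in turned axes [ 0.0969 -0.9079 -0.0191]
```

Emit:
{"name": "step_arm", "arguments": {"commands": [[0.018,-0.033,0,0,0,-0.11],[0.018,-0.033,0,0,0,-0.11],[0.018,-0.033,0,0,0,-0.11],[0.018,-0.033,0,0,0,-0.11],[0.018,-0.033,-0.004,0,0,-0.11],[0.018,-0.033,-0.005,0,0,-0.11],[0.018,-0.033,-0.005,0,0,-0.11],[0.018,-0.033,-0.005,0,0,-0.11],[0.018,-0.033,0,0,0,-0.11]], "gripper": 1}}

```text
time: 1.0
ee_pos: [0.5228, -0.4976, 0.2606]
eef_rot: [0.993, -0.117, 0.0, 0.0]
ft_force: [0.5, 0.2, 0.3]
width: 0.0868
```

```bash
python3 -c "
from h import *
go([.52,.27,.26],Rdown(-13.8)); print(read_state()['ee_pos'])"
```

```text
turn (tool rotvec) [ 0.     -0.0002  0.0061] | shift in present axes [-0.1812 -0.7459  0.0005] | shift in turned axes [-0.1858 -0.7448  0.0006]
[ 0.5228 -0.4976  0.2606]
```

Emit:
{"name": "step_arm", "arguments": {"commands": [[-0.002,-0.037,0,0,0,0],[-0.002,-0.037,0,0,0,0],[-0.002,-0.037,0,0,0,0],[-0.002,-0.037,0,0,0,0],[-0.002,-0.037,0,0,0,0],[-0.002,-0.037,0,0,0,0],[-0.002,-0.037,0,0,0,0],[0,0,0,0,0,0],[0,0,0,0,0,0]]}}

```text
time: 1.9
ee_pos: [0.5693, -0.2426, 0.2604]
eef_rot: [0.993, -0.118, -0.0, 0.0]
ft_force: [0.3, -0.7, 0.6]
width: 0.0869
```

Run:
```python
from h import *
c,im=save("wrist","pics/w1.png"); np.save("w1.npy",c,allow_pickle=True)
print(read_state()["ee_pos"],proj(c,[.5945,-.159,.048])); go([.52,.27,.26],Rdown(-13.8))
```

```text
[ 0.5689 -0.244   0.2603] [284.3309 101.3607]
turn (tool rotvec) [0.0006 0.0005 0.0016] | shift in present axes [-0.1693 -0.4878  0.0001] | shift in turned axes [-0.1701 -0.4875  0.0003]
```

View pics/w1.png

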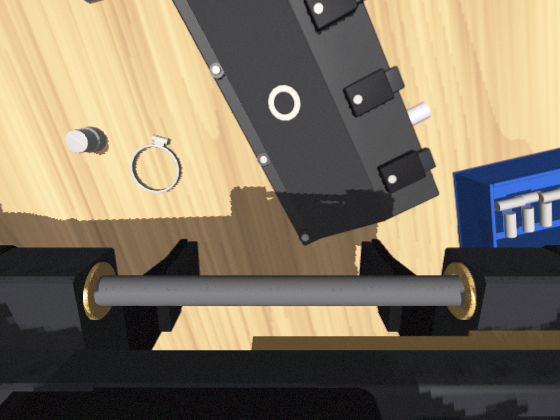

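The ring is at (284,102), within a pixel of where I predicted it. The front-edge screws at (216,70), (263,159) and (305,238) give the cover's direction.

Emit:
{"name": "step_arm", "arguments": {"commands": [[-0.014,-0.04,0,0,0,0],[-0.014,-0.04,0,0,0,0],[-0.014,-0.04,0,0,0,0],[-0.014,-0.04,0,0,0,0],[-0.014,-0.04,0,0,0,0],[-0.014,-0.04,0,0,0,0],[-0.014,-0.04,0,0,0,0],[-0.014,-0.04,0,0,0,0],[-0.014,-0.04,0,0,0,0],[-0.014,-0.04,0,0,0,0],[-0.01,-0.03,0,0,0,0],[0,0,0,0,0,0]]}}

```text
time: 3.15
ee_pos: [0.5243, 0.2138, 0.2604]
eef_rot: [0.993, -0.117, -0.0, -0.001]
ft_force: [-0.3, -0.2, 0.1]
width: 0.0874
```

Run:
```python
from h import *
w=np.load("w1.npy",allow_pickle=True).item(); im=cv2.imread("pics/w1.png")[80:128,260:310]
m=cv2.morphologyEx((im.min(2)>150).astype(np.uint8),cv2.MORPH_OPEN,np.ones((2,2)))
p=cv2.minEnclosingCircle(cv2.findNonZero(m))
pc=np.array(p[0])+[260,80]; print(pc,p[1]); print(tri(get_calibration("side"),(365,300),w,pc),tri(get_calibration("top"),(369.5,168.5),w,pc))
e=[onz(w,*q,.03) for q in [(216,70),(263,159),(305,238)]]; print(e); d=e[0]-e[2]; print("cover yaw",np.degrees(np.arctan2(-d[0],d[1])))
c,im=save("wrist","pics/w2.png"); np.save("w2.npy",c,allow_pickle=True)
print(read_state()["ee_pos"],proj(c,[.5414,.2854,.13]))
```

```text
[285.0893 103.2679] 17.745553970336914
(array([ 0.5942, -0.1606,  0.0502]), np.float64(0.0015548341112939796)) (array([ 0.5954, -0.1605,  0.0437]), np.float64(0.0011418349910896517))
[array([ 0.5317, -0.1106,  0.03  ]), array([ 0.5569, -0.2137,  0.03  ]), array([ 0.5829, -0.3188,  0.03  ])]
cover yaw 13.834581116665
[0.5252 0.2108 0.2602] [279.7147 115.5713]
```

View pics/w2.png

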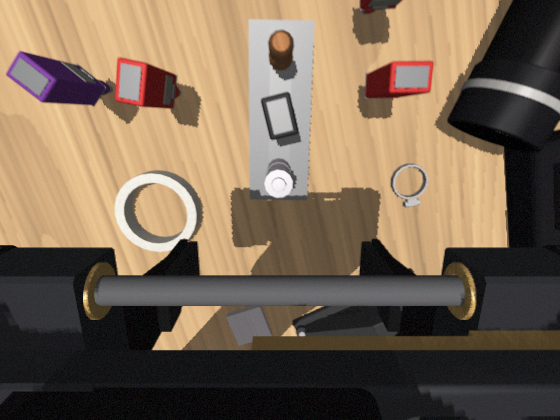

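Gauge top at (280,116), as predicted, turned a little relative to the stand; scriber at (281,45), penlight at (279,184). Next I measure its turn and position.

Run:
```python
from h import *
c=np.load("w2.npy",allow_pickle=True).item(); im=cv2.imread("pics/w2.png")
m=(im[80:152,252:308].max(2)<75).astype(np.uint8)
n,l,st,_=cv2.connectedComponentsWithStats(m); i=1+st[1:,4].argmax()
pts=cv2.findNonZero((l==i).astype(np.uint8)); r=cv2.minAreaRect(pts); b=cv2.boxPoints(r)+[252,80]; print(r,b)
P=np.array([onz(c,*q,.13) for q in b]); L=np.linalg.norm(P-np.roll(P,-1,0),axis=1); print(P,L,P.mean(0))
k=L.argmin(); d=P[(k+1)%4]-P[k]; yaw=np.degrees(np.arctan2(d[1],d[0])); yaw=(yaw+90)%180-90; print("gauge x yaw",yaw)
pc=b.mean(0); 
for n,f,roi in [("top","pics/top0.png",0),("side","pics/side0.png",0)]: pass
print(tri(get_calibration("side"),(262,148),c,pc),tri(get_calibration("top"),(187,215),c,pc))
cen=P.mean(0); go([cen[0],cen[1],.16],Rdown(yaw))
```

```text
((28.558828353881836, 39.73529815673828), (49.71980285644531, 28.861738204956055), 75.96376037597656) [[260.5294  99.1177]
 [288.5294  92.1177]
 [300.5882 140.3529]
 [272.5882 147.3529]]
[[0.5295 0.3012 0.13  ]
 [0.5523 0.3012 0.13  ]
 [0.5536 0.2623 0.13  ]
 [0.5298 0.2621 0.13  ]] [0.0228 0.0389 0.0237 0.0391] [0.5413 0.2817 0.13  ]
gauge x yaw -0.029140391870527083
(array([0.542 , 0.2817, 0.1213]), np.float64(0.00159500941962002)) (array([0.5405, 0.2832, 0.1351]), np.float64(0.0025551636465484476))
turn (tool rotvec) [-0.0004  0.0007 -0.2366] | shift in present axes [-0.0009 -0.0726  0.1003] | shift in turned axes [ 0.016  -0.0709  0.1002]
```

The width is 23.5 mm, as it should be. The length of 39 mm includes some of the shaded side, so I take the axis from the clean upper end: (0.541, 0.284), yaw 0.

Emit:
{"name": "step_arm", "arguments": {"commands": [[0,0,0,0,0,-0.1183],[0,0,0,0,0,-0.1183],[0.004,-0.018,0,0,0,0],[0.004,-0.018,0,0,0,0],[0.004,-0.018,0,0,0,0],[0.004,-0.019,0,0,0,0],[0,0,0.02,0,0,0],[0,0,0.02,0,0,0],[0,0,0.02,0,0,0],[0,0,0.02,0,0,0],[0,0,0,0,0,0]]}}

```text
time: 4.3
ee_pos: [0.5416, 0.2793, 0.1775]
eef_rot: [1.0, -0.003, -0.002, 0.002]
ft_force: [-0.1, -0.4, -0.1]
width: 0.0871
```

Run:
```python
from h import *
c,im=save("wrist","pics/w3.png"); print(read_state()["ee_pos"]); go([.541,.284,.105],Rdown(0)); print(proj(c,[.541,.284,.13]),proj(c,[.529,.284,.13]),proj(c,[.541,.301,.13]))
```

```text
[0.542  0.2802 0.1794]
turn (tool rotvec) [ 0.0019  0.002  -0.0054] | shift in present axes [-0.0009 -0.0039  0.0744] | shift in turned axes [-0.001  -0.0038  0.0744]
[278.5191 231.4355] [259.1109 231.4859] [278.3698 204.9539]
```

View pics/w3.png

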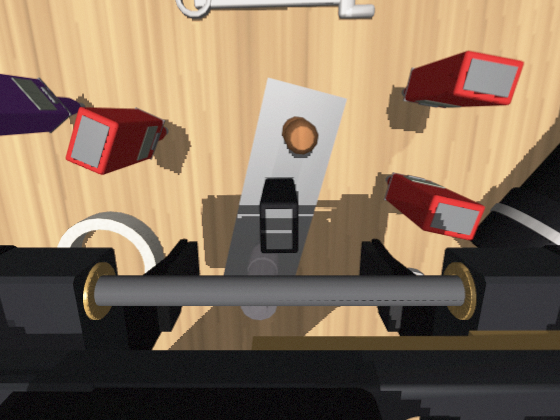

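The gauge's top face spans (261–299, 206–252), square to the jaws and centred to about 1 mm. I go down and grip.

Emit:
{"name": "step_arm", "arguments": {"commands": [[0,-0.0025,0.01,0,0,-0.005],[0,-0.0025,0.01,0,0,0],[0,0,0.011,0,0,0],[0,0,0.011,0,0,0],[0,0,0.011,0,0,0],[0,0,0.011,0,0,0],[0,0,0.01,0,0,0],[0,0,0,0,0,0],[0,0,0,0,0,0]]}}

```text
time: 5.25
ee_pos: [0.5414, 0.2879, 0.1065]
eef_rot: [1.0, 0.001, -0.0, 0.0]
ft_force: [-0.0, 0.8, 0.1]
width: 0.0868
```

Emit:
{"name": "step_arm", "arguments": {"commands": [[0,0,0,0,0,0],[0,0,0,0,0,0],[0,0,0,0,0,0],[0,0,0,0,0,0],[0,0,0,0,0,0],[0,0,0,0,0,0],[0,0,0,0,0,0],[0,0,0,0,0,0]], "gripper": 0, "grip_force": 30}}

```text
time: 6.05
ee_pos: [0.5414, 0.2878, 0.1065]
eef_rot: [1.0, 0.001, 0.0, 0.0]
ft_force: [0.9, 0.9, -0.1]
width: 0.0313
```

Emit:
{"name": "step_arm", "arguments": {"commands": [[0,0,0,0,0,0],[0,0,0,0,0,0],[0,0,0,0,0,0],[0,0,0,0,0,0]]}}

```text
time: 6.45
ee_pos: [0.5414, 0.2879, 0.1065]
eef_rot: [1.0, 0.001, -0.0, 0.0]
ft_force: [0.3, -0.1, -0.4]
width: 0.024
```

Emit:
{"name": "step_arm", "arguments": {"commands": [[0,0,-0.005,0,0,0],[0,0,-0.01,0,0,0],[0,0,-0.01,0,0,0],[0,0,-0.01,0,0,0],[0,0,-0.01,0,0,0],[0,0,-0.02,0,0,0],[0,0,-0.02,0,0,0],[0,0,-0.03,0,0,0],[0,0,-0.03,0,0,0],[0,0,0,0,0,0],[0,0,0,0,0,0]]}}

```text
time: 7.55
ee_pos: [0.5416, 0.288, 0.2524]
eef_rot: [1.0, 0.001, 0.001, -0.0]
ft_force: [-0.3, -0.1, -0.9]
width: 0.0237
```

Run:
```python
from h import *
c,im=save("wrist","pics/w4.png"); np.save("w4.npy",c,allow_pickle=True)
s=read_state(); print(s["time"],s["ee_pos"],s["eef_rot"],s["ft_force"],s["width"]); go([.4345,.0215,.20])
e=s["ee_pos"]; print("plate predicted", proj(c,[.434,.0215,.01]), "tip predicted",proj(c,e-[0,0,.102]),"top",proj(c,e+[0,.0,.025]))
```

```text
7.6 [0.5413 0.2877 0.2513] [ 1.      0.0013 -0.      0.0002] [-0.2551 -0.5549 -2.5753] 0.023760677605920398
turn (tool rotvec) [0. 0. 0.] | shift in present axes [-0.1074  0.2659  0.0515] | shift in turned axes [-0.1074  0.2659  0.0515]
plate predicted [202.5845 363.9662] tip predicted [278.7445 213.3399] top [278.4038 303.0817]
```

View pics/w4.png

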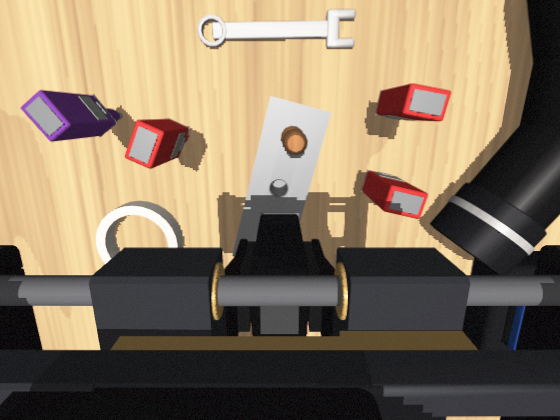

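Gauge is lifted clear: its hole shows empty at (279,187), and the body hangs at (279,215–333) between the pads. I check its offset in the hand from the shoulder edge while moving to the plate.

Emit:
{"name": "step_arm", "arguments": {"commands": [[-0.01,0.026,0,0,0,0],[-0.01,0.026,0,0,0,0],[-0.01,0.026,0,0,0,0],[-0.01,0.026,0.005,0,0,0],[-0.01,0.026,0.01,0,0,0],[-0.01,0.026,0.01,0,0,0],[-0.01,0.026,0.01,0,0,0],[-0.01,0.026,0.01,0,0,0],[-0.01,0.026,0.01,0,0,0],[-0.01,0.026,0.01,0,0,0],[-0.005,0.004,0.01,0,0,0],[0,0,0,0,0,0]]}}

```text
time: 8.8
ee_pos: [0.4355, 0.0229, 0.1748]
eef_rot: [1.0, 0.0, -0.002, 0.0]
ft_force: [-0.3, 0.1, 0.1]
width: 0.0237
```

Run:
```python
from h import *
w=np.load("w4.npy",allow_pickle=True).item(); e=np.array([.5414,.2879,.252])
for dy in [-.004,0,.004]: print(dy,proj(w,e+[-.012,.017+dy,-.055]),proj(w,e+[.012,.017+dy,-.055]))
im=cv2.imread("pics/w4.png"); print(im[200:232,272].max(1), im[222,250:310].max(1))
s=read_state(); print(s["ee_pos"],s["ft_force"],s["time"]); e=s["ee_pos"]; go([.4345,.0215,.125],Rdown(0))
c,t=save("top","pics/t5.png"); d,sd=save("side","pics/s5.png")
for k in [c,d]: print("tip",proj(k,e-[0,0,.1035]),"plate",proj(k,[.4345,.0215,.01]), "gtop",proj(k,e+[0,0,.025]))
a=cv2.resize(t[190:280,255:365],None,fx=3.6,fy=3.6,interpolation=2); b=cv2.resize(sd[180:300,205:315],(396,432),interpolation=2)
o=np.zeros((432,800,3),np.uint8); o[:324,:396]=a; o[:,400:796]=b; cv2.imwrite("pics/c5.png",o[:,:,::-1])
```

```text
-0.004 [260.05   215.2216] [297.8586 215.3559]
0 [259.9731 209.1706] [297.9808 209.3062]
0.004 [259.8954 203.0556] [298.1042 203.1926]
[ 84  88  83  85  86  84  84  84  86  88  82  87  81 112  50  25  22  23
  22  14  22  23  16  22  20  14  18  21  19  10  14  14] [ 86  84  85  85  84  86  83  86  82  55  20  20  24  18  20  16  16  18
  17  25  12  17  16  23  26  18  18  21  21  23  21  26  20  21  18  20
  19  22  18  17  22  19  19  19  21  22  20  19  15  82 126 130 129 130
 130 128 126 126 122 122]
[0.4355 0.0229 0.1748] [-0.269   0.0894  0.0636] 8.8
turn (tool rotvec) [0.0003 0.0032 0.0009] | shift in present axes [-0.0008  0.0014  0.0498] | shift in turned axes [-0.001   0.0014  0.0498]
tip [311.3146 243.6609] plate [310.0717 247.4208] gtop [316.14  234.716]
tip [258.0459 250.2671] plate [258.1476 269.4378] gtop [257.3557 206.1237]
```

View pics/c5.png

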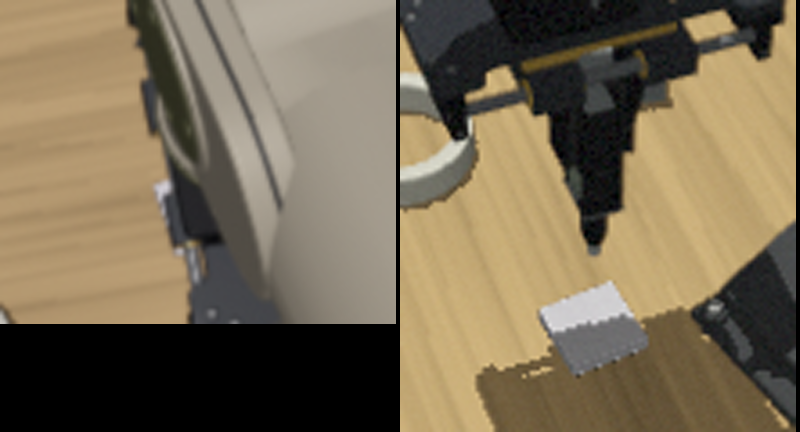

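Side view shows the tip at full-image pixel (259,250), as predicted. The shoulder edge puts the gauge's axis 3 mm to tool +y of the TCP. I go down towards the plate.

Emit:
{"name": "step_arm", "arguments": {"commands": [[-0.001,-0.0015,0.01,0,0,0],[0,0,0.01,0,0,0],[0,0,0.01,0,0,0],[0,0,0.01,0,0,0],[0,0,0.006,0,0,0],[0,0,0.005,0,0,0],[0,0,0.003,0,0,0],[0,0,0.002,0,0,0],[0,0,0,0,0,0],[0,0,0,0,0,0]]}}

```text
time: 9.9
ee_pos: [0.4363, 0.0251, 0.1208]
eef_rot: [1.0, 0.001, 0.0, 0.0]
ft_force: [-1.1, -0.2, -0.7]
width: 0.0237
```

Run:
```python
from h import *
s=read_state(); e=s["ee_pos"]; print(e,s["ft_force"],s["time"])
d,sd=save("side","pics/s6.png"); print(proj(d,e-[0,.003,.1035]))
cv2.imwrite("pics/c6.png",cv2.resize(sd[220:300,215:305],(720,600),interpolation=2)[:,:,::-1].copy()[:600]); go([.4345,.0245,.1095],Rdown(0))
```

```text
[0.4363 0.0251 0.1208] [-1.1446 -0.1556 -0.7138] 9.9
[258.7758 266.881 ]
turn (tool rotvec) [ 0.0001 -0.0006  0.0026] | shift in present axes [-0.0018  0.0006  0.0113] | shift in turned axes [-0.0018  0.0006  0.0113]
```

View pics/c6.png

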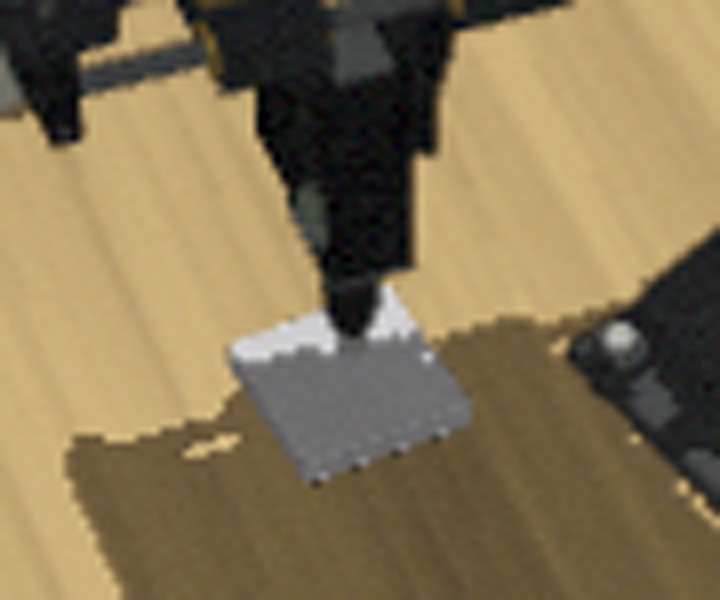

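Tip at crop (352,348), 7 mm above the plate and on course for its centre at (259,269). Now the slow touch, 1 mm at a time.

Emit:
{"name": "step_arm", "arguments": {"commands": [[-0.001,0,0.002,0,0,0],[0,0,0.002,0,0,0],[0,0,0.001,0,0,0],[0,0,0.001,0,0,0],[0,0,0.001,0,0,0],[0,0,0,0,0,0],[0,0,0,0,0,0]]}}

```text
time: 10.65
ee_pos: [0.4351, 0.0251, 0.1135]
eef_rot: [1.0, 0.001, 0.0, 0.0]
ft_force: [0.5, -0.5, -1.8]
width: 0.0237
```

Emit:
{"name": "step_arm", "arguments": {"commands": [[0,0,0.001,0,0,0],[0,0,0.001,0,0,0],[0,0,0,0,0,0],[0,0,0,0,0,0]]}}

```text
time: 11.05
ee_pos: [0.4352, 0.0251, 0.1116]
eef_rot: [1.0, 0.001, 0.0, 0.0]
ft_force: [0.8, -0.2, -0.0]
width: 0.024
```

Emit:
{"name": "step_arm", "arguments": {"commands": [[0,0,0.001,0,0,0],[0,0,0.001,0,0,0],[0,0,0,0,0,0],[0,0,0,0,0,0]]}}

```text
time: 11.45
ee_pos: [0.4352, 0.0251, 0.1096]
eef_rot: [1.0, 0.001, 0.0, 0.0]
ft_force: [-0.4, -0.3, 1.0]
width: 0.0236
```

Emit:
{"name": "step_arm", "arguments": {"commands": [[0,0,0,0,0,0]]}}

```text
time: 11.55
ee_pos: [0.4352, 0.0251, 0.1096]
eef_rot: [1.0, 0.001, 0.0, 0.0]
ft_force: [-0.3, 0.4, 1.8]
width: 0.0238
```

Emit:
{"name": "step_arm", "arguments": {"commands": [[0,0,0,0,0,0]]}}

```text
time: 11.65
ee_pos: [0.4352, 0.0251, 0.1096]
eef_rot: [1.0, 0.001, 0.0, 0.0]
ft_force: [0.0, -0.2, 2.1]
width: 0.024
```

Run:
```python
from h import *
F=[]
for i in range(4):
    camera("side"); s=read_state(); F.append(s["ft_force"])
print(np.array(F),np.mean(F,0),s["ee_pos"],s["width"],s["time"])
```

```text
[[-0.3317  0.3447  1.766 ]
 [-0.2577 -0.1658  1.7023]
 [-0.4801  0.6488  1.7224]
 [-0.1667 -0.2234  2.1764]] [-0.3091  0.1511  1.8418] [0.4352 0.0251 0.1096] 0.023674348704769733 11.85
```

The net push is about 1.8+1.2 (weight) = 3 N, and the TCP is 3.9 mm past contact, so both say the probe is half in. I hold for over a second, then lift.

Emit:
{"name": "step_arm", "arguments": {"commands": [[0,0,0,0,0,0],[0,0,0,0,0,0],[0,0,0,0,0,0],[0,0,0,0,0,0],[0,0,0,0,0,0],[0,0,0,0,0,0],[0,0,0,0,0,0],[0,0,0,0,0,0],[0,0,0,0,0,0],[0,0,0,0,0,0]]}}

```text
time: 12.85
ee_pos: [0.4351, 0.0251, 0.1096]
eef_rot: [1.0, 0.001, 0.0, 0.0]
ft_force: [0.3, -0.1, 1.6]
width: 0.0239
```

Emit:
{"name": "step_arm", "arguments": {"commands": [[0,0,-0.001,0,0,0],[0,0,-0.001,0,0,0],[0,0,-0.001,0,0,0],[0,0,-0.002,0,0,0],[0,0,-0.005,0,0,0],[0,0,-0.01,0,0,0],[0,0,-0.02,0,0,0],[0,0,-0.03,0,0,0],[0,0,-0.03,0,0,0],[0,0,-0.03,0,0,0],[0,0,0,0,0,0],[0,0,0,0,0,0]]}}

```text
time: 14.05
ee_pos: [0.4352, 0.0251, 0.2401]
eef_rot: [1.0, 0.001, 0.001, 0.0]
ft_force: [-0.7, 1.1, -0.9]
width: 0.024
```

```bash
cat >> h.py <<'E'
def ringR():
    a=np.radians(13.8); t=np.radians(25); h=np.array([np.cos(a),np.sin(a),0])
    n=np.cos(t)*np.array([0,0,1])-np.sin(t)*h; x=np.cos(t)*h+np.sin(t)*np.array([0,0,1])
    return np.c_[x,np.cross(-n,x),-n], n, x
def ringT(clear,ring=(.595,-.160,.047)):
    R,n,x=ringR(); return np.array(ring)+n*(.1035+clear)-R[:,1]*.003, R
E
python3 - <<'E'
from h import *
s=read_state(); print(s["time"],s["ee_pos"],s["ft_force"]); p,R=ringT(.05); print(p); print(R); go(p,R)
E
```

```text
14.05 [0.4352 0.0251 0.2401] [-0.6872  1.0569 -0.9397]
[ 0.5313 -0.1726  0.1861]
[[ 0.8801  0.2385  0.4104]
 [ 0.2162 -0.9711  0.1008]
 [ 0.4226  0.     -0.9063]]
turn (tool rotvec) [ 0.0526  0.433  -0.2344] | shift in present axes [0.0955 0.1979 0.0542] | shift in turned axes [0.019  0.2149 0.0685]
```

Emit:
{"name": "step_arm", "arguments": {"commands": [[0,0,0,0.0105,0.0866,-0.0469],[0,0,0,0.0105,0.0866,-0.0469],[0,0,0,0.0105,0.0866,-0.0469],[0,0,0,0.0105,0.0866,-0.0469],[0,0,0,0.0105,0.0866,-0.0469],[0,0,0,0,0,0]]}}

```text
time: 14.65
ee_pos: [0.433, 0.0243, 0.2375]
eef_rot: [0.97, 0.117, 0.214, -0.026]
ft_force: [-0.7, 0.3, -1.2]
width: 0.0238
```

Emit:
{"name": "step_arm", "arguments": {"commands": [[0.0024,0.027,0,0,0,0],[0.0024,0.027,0,0,0,0],[0.0024,0.027,0,0,0,0],[0.0024,0.027,0,0,0,0],[0.0024,0.027,0,0,0,0],[0.0024,0.027,0,0,0,0],[0.0024,0.027,0,0,0,0],[0.0024,0.026,0,0,0,0],[0,0,0,0,0,0],[0,0,0,0,0,0],[0,0,0,0,0,0]]}}

```text
time: 15.75
ee_pos: [0.5032, -0.1785, 0.2468]
eef_rot: [0.97, 0.118, 0.213, -0.027]
ft_force: [-0.2, -0.5, -0.6]
width: 0.0239
```

Run:
```python
from h import *
s=read_state(); print(s["time"],s["ee_pos"],s["eef_rot"],s["ft_force"]); p,R=ringT(.02); go(p,R)
```

```text
15.75 [ 0.5032 -0.1785  0.2468] [ 0.9695  0.1176  0.2133 -0.0269] [-0.2313 -0.5204 -0.572 ]
turn (tool rotvec) [-0.0021  0.003   0.0001] | shift in present axes [0.0006 0.0011 0.0972] | shift in turned axes [0.0003 0.0009 0.0972]
```

Emit:
{"name": "step_arm", "arguments": {"commands": [[0,0.001,0.015,-0.002,0.003,0],[0,0,0.015,0,0,0],[0,0,0.015,0,0,0],[0,0,0.015,0,0,0],[0,0,0.014,0,0,0],[0,0,0.01,0,0,0],[0,0,0.008,0,0,0],[0,0,0.005,0,0,0],[0,0,0,0,0,0],[0,0,0,0,0,0]]}}

```text
time: 16.75
ee_pos: [0.5436, -0.1709, 0.16]
eef_rot: [0.969, 0.117, 0.216, -0.025]
ft_force: [0.3, -0.4, -1.0]
width: 0.0241
```

Run:
```python
from h import *
s=read_state(); print(s["time"],s["ee_pos"],s["eef_rot"],s["ft_force"]); p,R=ringT(.01); go(p,R)
Rc=Rn.from_quat(s["eef_rot"]).as_matrix(); tip=s["ee_pos"]+Rc@[0,.003,.1035]; print(tip)
c,a=save("side","pics/s7.png"); w,b=save("wrist","pics/w7.png")
print("side tip",proj(c,tip),"ring",proj(c,[.595,-.16,.047]),"wrist tip",proj(w,tip),"ring",proj(w,[.595,-.16,.047]))
x=cv2.resize(a[220:340,310:420],(396,432),interpolation=2); y=cv2.resize(b[130:330,180:363],(395,432),interpolation=2)
cv2.imwrite("pics/c7.png",np.hstack([x,y])[:,:,::-1])
```

```text
16.75 [ 0.5436 -0.1709  0.16  ] [ 0.969   0.117   0.216  -0.0253] [ 0.347  -0.3534 -1.0494]
turn (tool rotvec) [ 0.0017 -0.0021 -0.0002] | shift in present axes [-0.0002 -0.0014  0.0111] | shift in turned axes [-0.0001 -0.0013  0.0111]
[ 0.587  -0.1635  0.0663]
side tip [363.9949 297.4993] ring [365.3894 300.6781] wrist tip [279.2166 216.3772] ring [278.7788 207.1585]
```

View pics/c7.png

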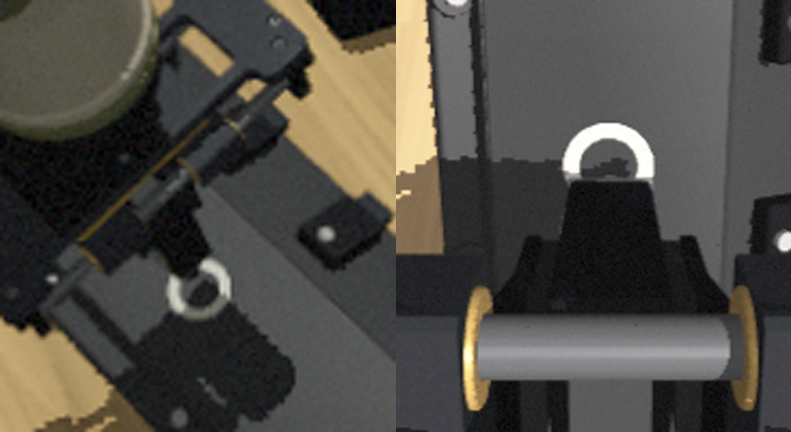

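Wrist view: ring centre at (278,208), predicted (279,207), and the cover's long edges run symmetrically, so the yaw is right. Side view: the nose is over the ring's middle, about (364,298). I close in slowly along the normal.

Emit:
{"name": "step_arm", "arguments": {"commands": [[0,-0.0013,0.004,0.0017,-0.002,0],[0,0,0.004,0,0,0],[0,0,0.003,0,0,0],[0,0,0.002,0,0,0],[0,0,0.001,0,0,0],[0,0,0.001,0,0,0],[0,0,0,0,0,0],[0,0,0,0,0,0]]}}

```text
time: 17.65
ee_pos: [0.5494, -0.1681, 0.1461]
eef_rot: [0.969, 0.117, 0.215, -0.026]
ft_force: [0.3, 0.0, -1.0]
width: 0.0239
```

```bash
cat >> h.py <<'E'
def press(k=5):
    R,n,x=ringR(); F=[]
    for i in range(k): camera("side"); s=read_state(); F.append(s["ft_force"])
    m=np.mean(F,0); print(s["time"],"F",m,"normal",m@n,"std",np.std(np.array(F)@n),s["ee_pos"],s["width"]); p,R=ringT(0); go(p,R)
E
python3 -c "
from h import *
press()"
```

```text
17.9 F [ 0.0573 -0.2059 -1.0786] normal -0.980366938546255 std 0.4819666826525906 [ 0.5494 -0.1681  0.1461] 0.0239368291981633
turn (tool rotvec) [-0.0002  0.     -0.0001] | shift in present axes [-0.      0.0001  0.0059] | shift in turned axes [-0.      0.0001  0.0059]
```

Emit:
{"name": "step_arm", "arguments": {"commands": [[0,0,0.001,0,0,0],[0,0,0.001,0,0,0],[0,0,0.001,0,0,0],[0,0,0,0,0,0],[0,0,0,0,0,0]]}}

```text
time: 18.4
ee_pos: [0.5506, -0.1677, 0.1433]
eef_rot: [0.969, 0.117, 0.215, -0.026]
ft_force: [0.3, -0.2, -2.0]
width: 0.0239
```

```bash
python3 -c "
from h import *
press()"
```

```text
18.65 F [ 0.174   0.25   -0.9924] normal -0.9960840837210443 std 0.4615626419065239 [ 0.5506 -0.1677  0.1434] 0.023705691580369916
turn (tool rotvec) [-0.0002  0.0001 -0.0001] | shift in present axes [0.     0.0001 0.0028] | shift in turned axes [0.     0.0001 0.0028]
```

Emit:
{"name": "step_arm", "arguments": {"commands": [[0,0,0.001,0,0,0],[0,0,0.001,0,0,0],[0,0,0,0,0,0],[0,0,0,0,0,0]]}}

```text
time: 19.05
ee_pos: [0.5515, -0.1675, 0.1416]
eef_rot: [0.969, 0.117, 0.215, -0.026]
ft_force: [-0.7, -0.3, 0.3]
width: 0.0236
```

```bash
python3 -c "
from h import *
press()"
```

```text
19.3 F [-0.9468  0.1696 -0.0241] normal 0.3496549514179395 std 0.48658015302525104 [ 0.5514 -0.1675  0.1416] 0.023651097970567237
turn (tool rotvec) [-0.0002  0.0001 -0.0001] | shift in present axes [-0.      0.0001  0.0009] | shift in turned axes [-0.      0.0001  0.0009]
```

Contact: the push is about 1.3 N over the free-air baseline. Another 3 mm gives about 3 N.

Emit:
{"name": "step_arm", "arguments": {"commands": [[0,0,0.001,0,0,0],[0,0,0.001,0,0,0],[0,0,0.001,0,0,0],[0,0,0,0,0,0],[0,0,0,0,0,0],[0,0,0,0,0,0]]}}

```text
time: 19.9
ee_pos: [0.5527, -0.1673, 0.1389]
eef_rot: [0.969, 0.117, 0.215, -0.026]
ft_force: [-2.8, 0.7, 1.6]
width: 0.024
```

Run:
```python
from h import *
press(8)
s=read_state(); Rc=Rn.from_quat(s["eef_rot"]).as_matrix(); tip=s["ee_pos"]+Rc@[0,.003,.1005]; print("tip",tip,"tilt off normal deg",np.degrees(np.arccos(-Rc[:,2]@ringR()[1])))
c,a=save("side","pics/s8.png"); w,b=save("wrist","pics/w8.png"); print(proj(c,tip))
x=cv2.resize(a[260:330,325:405],(494,432),interpolation=2); y=cv2.resize(b[130:300,220:340],(305,432),interpolation=2)
x=np.clip(x.astype(float)*2.2,0,255).astype(np.uint8)
cv2.imwrite("pics/c8.png",np.hstack([x,y])[:,:,::-1])
```

```text
20.3 F [-0.9429 -0.2943  1.2833] normal 1.5796807675651765 std 0.36505356298205044 [ 0.5527 -0.1673  0.1389] 0.023759223363240867
turn (tool rotvec) [-0.0002  0.0001 -0.0001] | shift in present axes [ 0.      0.0001 -0.0021] | shift in turned axes [ 0.      0.0001 -0.0021]
tip [ 0.5946 -0.16    0.0478] tilt off normal deg 0.012309308357159836
[365.2756 300.5178]
```

View pics/c8.png

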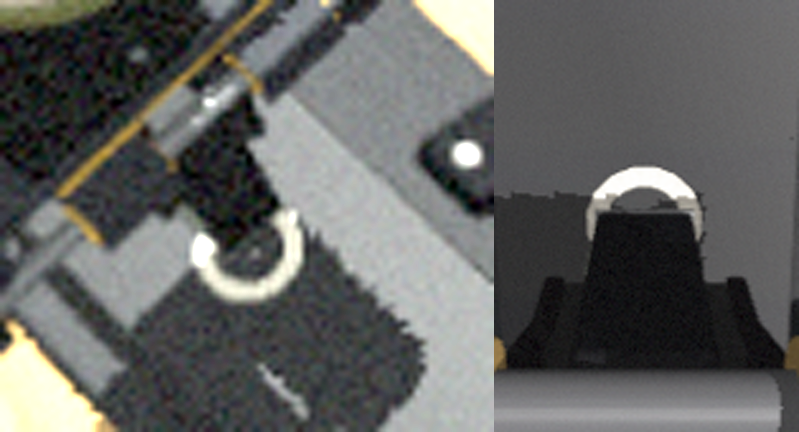

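The steel probe end shows at (366,301) in the side view, in the middle of the ring (centre 365,300.5). The push is about 2.6 N, so the probe is roughly 3 mm in. I hold a second and hand in.

Emit:
{"name": "step_arm", "arguments": {"commands": [[0,0,0,0,0,0],[0,0,0,0,0,0],[0,0,0,0,0,0],[0,0,0,0,0,0],[0,0,0,0,0,0],[0,0,0,0,0,0],[0,0,0,0,0,0],[0,0,0,0,0,0],[0,0,0,0,0,0],[0,0,0,0,0,0]]}}

```text
time: 21.4
ee_pos: [0.5527, -0.1672, 0.1388]
eef_rot: [0.969, 0.117, 0.215, -0.026]
ft_force: [-1.0, -0.8, 0.5]
width: 0.024
```

```bash
python3 -c "
from h import *
press(3); print(close_job())"
```

```text
21.55 F [-0.5958 -0.3807  1.5161] normal 1.6568919696838933 std 0.8597101882500695 [ 0.5526 -0.1672  0.1388] 0.02404812648863789
turn (tool rotvec) [-0.0003  0.0002 -0.0001] | shift in present axes [ 0.      0.0001 -0.0022] | shift in turned axes [ 0.      0.0001 -0.0022]
the job is handed in; nothing more can be done
None
```

I took the black gauge from the stand's middle hole and zeroed it upright on the aluminium plate. I then set it square inside the paper ring and handed the job in at 21.6 s, still holding it there.

- **Zero plate:** the push was about 3 N with the probe about 4 mm in, held for roughly 1.4 s. The position came from the measured plate centre and a side view just before contact. I took no picture of the plate after lifting off.
- **Ringed spot:** the push was about 2.6 N over the free-air reading, with the probe about 3 mm in. The last side view showed the steel tip within about a pixel of the ring's centre. The tool was within 0.1° of the face normal I worked out from the measured cover direction and the stated 25° slope. The pose and grip stayed steady over the last second.
- **Checks that disagreed:** height estimates from pairs of views differed by up to 7 mm for the ring and 14 mm for the gauge's top. I therefore set the final depths by touch. Contact on the plate came where I expected it, and on the ring within about 1 mm.
- **Other objects:** I did not compare before-and-after pictures of the loose things. The force readings showed no contact other than the two probe touches.

I viewed 11 pictures, one over the budget of 10.

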